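# Clear the bay and slide a cylinder head under the rail

### The job

First take the green spray can out of the empty bay of the tube frame and set it down gently, upright, fully on the round blue mat. Then slide the red cylinder head along the bench, without lifting or tipping it, in under the frame's rail until it rests squarely in the middle of the yellow pad. Leave everything else where it stands.

Things in the scene. Friction and masses are not known exactly. Their poses are not given: they have to be found in the camera images.
- head: red cylinder-head casting, bright top, loose, 0.7 to 1 kg, too wide for the gripper: 105 mm along its x, 120 mm along y, 62 mm high. Flanks flat and upright up to 44 mm, then set in 4 mm; the dark holes are flat. Lies on the bench in front of the frame, its +x side away from the robot to within 30 degrees. Sliding takes about 3 to 7 N. Origin: centre of underside; z up
- pad: yellow painted rectangle on the bench (no thickness), 135 mm along its x (in and out of the bay), 150 mm along its y (across the bay), fixed, in the one bay of the frame that holds no casting. Origin: its centre; +x points into the bay, away from the robot, square to the frame; z up
- rack: fixed low frame of bright 25 mm square steel tube, open on top, three bays side by side, 175 mm apart, each 150 mm clear between posts. Origin: on the bench, at the parking centre of the middle bay; bay centres at y = -175, 0, +175 mm; +x points into the bays, away from the robot. Posts at y = -262, -87, +87, +262 mm. Rear posts and rail at x = 137 to 162 mm; no stop before them
- rail (a point): middle of the front rail's underside, 85 mm above the bench; the rail is 25 mm thick (top at 110 mm) and runs the whole width of the frame along its y. It and the front posts span x = 7.5 to 32.5 mm of the frame, so a casting parked in the middle of a bay has its front half out in front of the rail
- can: green spray can with a white cap and a paper band, loose, 0.2 to 0.4 kg: body 60 mm diameter, straight up to 135 mm, sloping shoulder to 148 mm, cap 36 mm diameter up to 165 mm. Stands upright on the yellow pad, just in front of the rail. Origin: centre of its underside; z up the can
- mat: round blue mat, 120 mm diameter, 3 mm thick, fixed on the bench to the left or right of the frame. Origin: centre of its underside
- head_b: dark cylinder-head casting of the same shape and size as the red one, loose (0.95 kg), standing in one of the other two bays of the frame; a bystander. Origin: centre of its underside; z up
- head_c: grey cylinder-head casting of the same shape and size as the red one, loose (0.95 kg), standing in one of the other two bays of the frame; a bystander. Origin: centre of its underside; z up
- tray: grey open tray, 140 x 110 mm, 35 mm high, with valves in it, loose, on the other side from the blue mat; a bystander. Origin: centre of its underside
- tin: round blue grease tin with a bright lid, 62 mm diameter, 45 mm high, loose, on the bench near the robot, left or right of the red head; a bystander. Origin: centre of its underside
- bearing: round steel bearing cup, 60 mm diameter, 30 mm high, loose, across the red head from the tin; a bystander. Origin: centre of its underside
- wrench: steel wrench, 200 mm long, lying on the bench beside the frame; a bystander. Origin: under its middle; x along it
- jar: closed jar with a yellow lid, 70 mm diameter, 100 mm high, on the bench beside the frame; a bystander. Origin: centre of its underside

How it is judged:
On the way, in this order (a step that is already met when the one before it is completed fails the run):
1. the spray can stands upright on the blue mat, let go (horizontal distance between can and mat below 0.03 m and angle between can's own z axis and vertical below 0.1 rad and height (world z) of can below 0.012 m and contact force between can and the fingers below 0.1 N and linear speed of can below 0.02 m/s), for 0.2 s.
2. the red head lies squarely on the yellow pad in its bay (x of head in the frame of pad between -0.015 and 0.015 m and y of head in the frame of pad between -0.015 and 0.015 m and angle between the x axis of head and the x axis of pad, either way round below 0.15 rad and angle between head's own z axis and vertical below 0.05 rad and height (world z) of head below 0.01 m and linear speed of head below 0.02 m/s), for 0.2 s.
At the end, for the whole second after the job is handed in: The red head rests flat on the bench with its centre within 15 mm, along and across, of the yellow pad's centre and square to it within 0.15 rad; the can stands upright at rest, let go, with its whole foot on the blue mat (centre within 30 mm of the mat's centre) (all of step 1 and all of step 2); the robot touches nothing.
It fails at once if a bystander is moved by more than 20 mm (distance of any of head_b, head_c, tray, tin, bearing, wrench, jar from where it was at the start of the episode above 0.02 m).
It fails at once if the spray can is knocked over (angle between can's own z axis and vertical above 0.6 rad).
It fails at once if the spray can is dropped (in the air, held by nothing) (height (world z) of can above 0.03 m and contact force between can and anything else below 0.02 N).
It fails at once if the red head is lifted or tipped (height (world z) of head above 0.02 m or angle between head's own z axis and vertical above 0.25 rad).
It also fails if it takes over 72 s, if anything falls off the work surface, if the arm or the gripper's body presses on something with over 40 N, if the wrist force passes 120 N, or if a joint passes its speed limit or range.

### The arm

A 6-joint arm with a two-finger parallel gripper is mounted at the origin on the work surface. World frame = base frame: x ahead of the robot, y to its left, z up, the work surface at z = 0. Lengths are in m, angles in rad, forces in N, time in s.
With the tool pointing down it reaches from about 0.325 to 0.875 m from the base axis. Payload 4.4 kg.
Tool frame: the origin (TCP) lies at the very end of the fingers, on their centre line; the grasp point (between the pads) lies 19 mm behind it; z points along the fingers, x is the direction in which the jaws open and shut, and the axes are right-handed (so a half turn about z gives the same grasp; the last joint's range is limited). The gripper opens to 85 mm and grips with 20 to 120 N. Pads are 22 mm wide; open, the fingers measure 114 mm over their backs; the gripper's body (76 mm by 85 mm) begins 54 mm behind the grasp point. The pads swing forward as they close: fully open they stand 13 mm farther back than shut.
Start: joints at [1.036, 0.207, 1.542, -0, 1.393, -0.15], TCP at [0.216, 0.533, 0.231] pointing down, gripper open.
Joint ranges: [-2.73, 2.73], [-0.86, 2.22], [0.23, 2.46], [-1.11, 4.25], [0.08, 2.63], [-2.82, 2.82]. Speed limits (rad/s): [2.79, 2.79, 3.14, 3.14, 3.14, 3.14].

### API

Orientations are given as [roll, pitch, yaw] about the fixed x, y, z axes, in that order (R = Rz(yaw) Ry(pitch) Rx(roll)).
In Python, from cell import r gives the robot as it stands.
- The arm moves only by the tool send_rows, never from a script. Its argument "motion" is a list that holds one entry, the list of rows, each a list of 4 numbers: the shift along the tool's x, y, z in m, then the turn about the tool's z in rad. A call has 1 to 12 rows; each row shifts and turns the commanded pose from where the row before left it, along the tool's axes as they then stand; what a row does not reach is not made up. A row lasts 1/12 s, in which the tool goes at most 41.7 mm and 7.16 degrees, less where a joint would pass 70% of its speed; a pose out of reach is approached as far as the arm can. A call is refused whole if a number of a shift passes 0.0417 or a number of a turn 0.125, either way. A call with a gripper value outside its range is refused whole. "claw" is the closure in counts, from 0 (fully open) to 255 (shut), set as the call begins (left out, the last holds). The fingers move at their own pace and stop on an object; the grip force is fixed at half the most. Time passes only in rows, so rows that do not move let the fingers close. It gives the time, the measured TCP pose, the force and the opening at its end, in the units of the state.
- r.get_state(): the state, without advancing time (a new reading comes with each control period).
- r.snapshot(name): name is "scene" or "top"; returns a dict with "image" (400x640x3 uint8, blue, green, red), "fx", "fy", "cx", "cy" (pixels), "dist" ([k1, k2, p1, p2, k3] as OpenCV has them; the pictures are not rectified), "origin" and "attitude" of the camera in the world. Camera axes: x right, y down, z forward; pixel columns grow to the right and rows downward; lengths in m; the calibration is good to about 2 mm. A picture is of the moment at which its call begins. There is no depth.
- r.close_job(): hands the job in, once; it reports no verdict.
The state is a dict: "time_s": time; "joints": joint angles; "joint_velocities": joint speeds; "tau": joint torques, N m; "ee_pos": TCP position; "ee_rot": TCP orientation; "wrist_force": force on the tool from outside, world axes, zero at the start; "moment": the same for the moment, N m; "opening": opening from 0.0 (shut) to 1.0 (fully open).
Only numpy, scipy, OpenCV 4.12 (cv2) and the standard library are available. Lean on these libraries where they do the work, as an engineer would, in place of code of your own. Each camera call takes 0.05 s, during which the arm holds its last target. There are 200 camera calls.

## Working session

There is one attempt and no reset: what is moved stays moved. The work goes in short steps, Python scripts to look and compute and a tool call to move; the robot and the scene stay as the last step left them, time stands still between calls to the robot, and variables do not carry over. Pictures are saved under pics/ and viewed, on a budget of 10 in all, crops included, one or two more only if the job needs it, and the job is handed in when it is done.

Besides the shell and the picture viewer there is one more tool, called after "Request:" as a command line: name --argument value ..., lists and objects as JSON in quotes. send_rows: Moves the arm, as the interface text tells. Its arguments: {"type":"object","properties":{"motion":{"type":"array"},"claw":{"type":"number"}},"required":["motion"]}

```bash
mkdir -p pics; cat > h.py <<'E'
import numpy as np, cv2
from cell import r
from scipy.spatial.transform import Rotation as R
def snap(cam,name):
    s=r.snapshot(cam); cv2.imwrite(f'pics/{name}.png',s['image']); 
    import pickle; pickle.dump(s,open(f'pics/{name}.pkl','wb')); return s
def load(name):
    import pickle; return pickle.load(open(f'pics/{name}.pkl','rb'))
def rot(s):
    a=np.array(s['attitude'],float)
    return a if a.shape==(3,3) else (R.from_euler('xyz',a).as_matrix() if a.size==3 else R.from_quat(a).as_matrix())
def K(s): return np.array([[s['fx'],0,s['cx']],[0,s['fy'],s['cy']],[0,0,1]])
def at(s,uv,z):
    p=cv2.undistortPoints(np.array(uv,float).reshape(-1,1,2),K(s),np.array(s['dist'],float)).reshape(-1,2)
    d=np.c_[p,np.ones(len(p))]@rot(s).T; o=np.array(s['origin'])
    return o+d*((z-o[2])/d[:,2])[:,None]
def proj(s,P):
    M=rot(s).T; o=np.array(s['origin'])
    return cv2.projectPoints(np.array(P,float).reshape(-1,1,3),cv2.Rodrigues(M)[0],-M@o,K(s),np.array(s['dist'],float))[0].reshape(-1,2)
E
python3 - <<'E'
from h import *
for c in('top','scene'):
    s=snap(c,c+'0'); print({k:v for k,v in s.items() if k!='image'})
print(r.get_state())
a=cv2.imread('pics/top0.png');cv2.imwrite('pics/top0b.png',cv2.resize(a,(800,500),interpolation=cv2.INTER_CUBIC))
E
```

```text
{'fx': 476.4724049639267, 'fy': 476.4724049639267, 'cx': 322.56317457816107, 'cy': 199.95478858129664, 'dist': array([-0.05529972,  0.        ,  0.        ,  0.        ,  0.        ]), 'origin': array([ 0.42313828, -0.00570899,  1.39662407]), 'attitude': array([-3.06140516e+00,  2.87669382e-03, -1.54925351e+00])}
{'fx': 480.27515651955963, 'fy': 480.27515651955963, 'cx': 320.3291058597984, 'cy': 201.47568043814704, 'dist': array([-0.08336534,  0.        ,  0.        ,  0.        ,  0.        ]), 'origin': array([1.31444839, 0.17601508, 0.93660138]), 'attitude': array([-2.38928981e+00,  1.24278397e-03,  1.79094264e+00])}
{'time_s': 0.1, 'joints': array([ 1.03548065e+00,  2.07354918e-01,  1.54285078e+00,  2.04052855e-05,
        1.39351027e+00, -1.50478605e-01]), 'joint_velocities': array([-0.00071485, -0.00286596, -0.00271933,  0.00063961,  0.0025289 ,
       -0.00149337]), 'tau': array([-8.88971281e-04, -3.84089255e+01, -2.92549396e+01, -1.97032145e-04,
        4.85470053e-03, -1.86236520e-05]), 'ee_pos': array([0.21549005, 0.5323354 , 0.23021163]), 'ee_rot': array([-3.14125449e+00,  2.09631691e-03,  1.18595599e+00]), 'wrist_force': array([ 0.74058815,  0.17649206, -1.49512761]), 'moment': array([-0.05040385, -0.01082648,  0.01280391]), 'opening': 0.998094623989642}
```

View pics/top0.png

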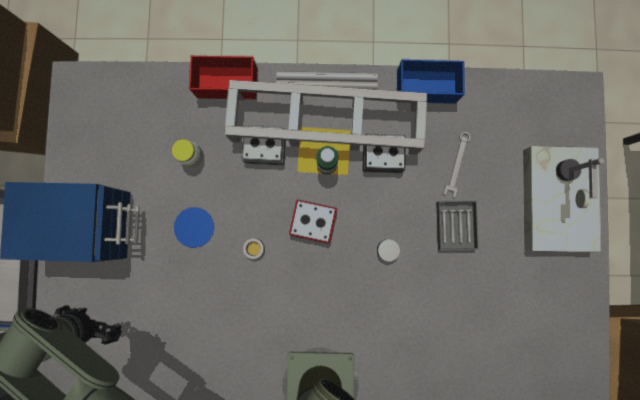

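View pics/scene0.png

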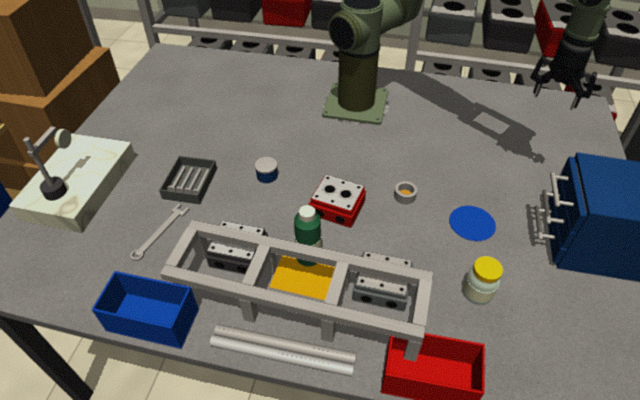

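The top view shows the pad at about (324,151), can cap at (328,156), head at (313,221), mat at (194,227), jar at (186,152), and bearing at (254,249). Next I'll enlarge the pad and head region and fit the mat by colour.

```bash
python3 - <<'E'
from h import *
s=load('top0'); im=s['image']
c=im[75:255,225:430]; cv2.imwrite('pics/c1.png',cv2.resize(c,None,fx=3.9,fy=3.3,interpolation=cv2.INTER_CUBIC)[:600]) if 0 else cv2.imwrite('pics/c1.png',cv2.resize(im[120:250,270:360],None,fx=4.5,fy=4.5,interpolation=cv2.INTER_CUBIC))
hsv=cv2.cvtColor(im,cv2.COLOR_BGR2HSV)
m=cv2.inRange(hsv,(105,150,80),(125,255,255)); m[:,:165]=0;m[:,225:]=0
v,u=np.nonzero(m); print('mat px',u.mean(),v.mean(),len(u), at(s,[[u.mean(),v.mean()]],0.003))
print('cap',at(s,[[328,156]],.165),'head',at(s,[[313,221]],.062))
ss=load('scene0');h2=cv2.cvtColor(ss['image'],cv2.COLOR_BGR2HSV)
m=cv2.inRange(h2,(105,150,80),(125,255,255)); m[:,:440]=0;m[:,505:]=0;m[:195]=0;m[245:]=0
v,u=np.nonzero(m); print('mat scene',at(ss,[[u.mean(),v.mean()]],.003))
E
```

```text
mat px 193.3628762541806 227.0794314381271 1196 [[0.44706527 0.37820685 0.003     ]]
cap [[ 0.63754637 -0.01175942  0.165     ]] head [[0.47059333 0.0259434  0.062     ]]
mat scene [[0.45090493 0.38223556 0.003     ]]
```

View pics/c1.png

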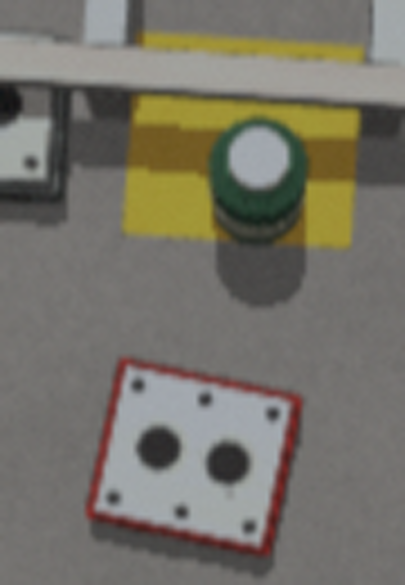

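In the crop, the pad corners are (123,236), (350,247), (139,33) and (363,46). The red flank corners are (121,358), (300,397), (268,553) and (90,518), and the cap is at (259,157).

```bash
python3 - <<'E'
from h import *
s=load('top0')
f=lambda p:(np.array(p,float)+.5)/4.5-.5+[270,120]
pad=at(s,f([[123,236],[350,247],[363,46],[139,33]]),0)[:,:2]
hd=at(s,f([[90,518],[268,553],[300,397],[121,358]]),.044)[:,:2]
for n,q in(('pad',pad),('head',hd)):
    fw=(q[2]+q[3]-q[0]-q[1])/2; la=(q[0]+q[3]-q[1]-q[2])/2
    yaw=np.arctan2(fw[1],fw[0]); yl=np.arctan2(-la[0],la[1])
    print(n,q.mean(0).round(4),np.linalg.norm(fw).round(4),np.linalg.norm(la).round(4),yaw.round(4),yl.round(4)); print(q.round(4).tolist())
print('cap',at(s,f([[259,157]]),.165))
# check pad centre etc in scene: 
ss=load('scene0'); print('proj pad/cap in scene',proj(ss,np.c_[pad,np.zeros(4)]).round(1).tolist(),proj(ss,np.r_[at(s,f([[259,157]]),.165)]).round(1))
print('head scene top centre proj',proj(ss,[[*hd.mean(0),.062]]),proj(ss,np.c_[hd,np.full(4,.044)]).round(1).tolist())
E
```

```text
pad [6.818e-01 3.000e-04] 0.1353 0.1489 -0.0494 -0.0328
[[0.6164, 0.0782], [0.6122, -0.071], [0.7466, -0.0773], [0.7522, 0.0712]]
head [0.4712 0.0267] 0.1016 0.1151 -0.1738 -0.1828
[[0.4309, 0.0917], [0.4114, -0.0208], [0.5101, -0.039], [0.5324, 0.0748]]
cap [[ 0.64146708 -0.0094998   0.165     ]]
proj pad/cap in scene [[344.3, 253.8], [285.4, 242.0], [267.3, 286.3], [330.0, 300.7]] [[305.  209.9]]
head scene top centre proj [[335.8485208  190.87035382]] [[363.1, 188.8], [322.7, 177.2], [307.3, 202.5], [349.9, 216.2]]
```

Request:
send_rows --motion '[[[0, 0, 0, -0.115], [0, 0, 0, -0.115], [0, 0, 0, -0.114], [-0.026, 0.022, 0, 0], [-0.026, 0.022, 0, 0], [-0.026, 0.022, 0, 0], [-0.026, 0.022, 0, 0], [-0.026, 0.022, 0, 0], [-0.026, 0.022, 0, 0], [-0.026, 0.022, 0, 0], [-0.026, 0.022, 0, 0], [-0.026, 0.022, 0, 0]]]' --claw 0

```text
time_s: 1.1
ee_pos: [0.4045, 0.2895, 0.2309]
ee_rot: [-3.141, 0.0, 1.53]
wrist_force: [0.8, 0.7, -0.4]
opening: 0.998
```

Request:
send_rows --motion '[[[-0.026, 0.022, 0, 0], [-0.026, 0.022, 0, 0], [-0.026, 0.022, 0, 0], [-0.026, 0.022, 0, 0], [-0.026, 0.022, 0, 0], [-0.026, 0.022, 0, 0], [-0.026, 0.022, 0, 0], [-0.026, 0.022, 0, 0], [-0.026, 0.022, 0, 0], [-0.026, 0.022, 0, 0], [-0.026, 0.022, 0, 0], [0, 0, 0, 0]]]'

```text
time_s: 2.1
ee_pos: [0.6369, -0.0102, 0.2302]
ee_rot: [3.14, 0.003, 1.525]
wrist_force: [-0.4, 0.7, 0.1]
opening: 1.001
```

```bash
cat >> h.py <<'E'
def to(x,y,z,yaw=None):
    st=r.get_state(); M=R.from_euler('xyz',st['ee_rot']).as_matrix(); p=st['ee_pos']
    print('t',round(st['time_s'],2),'pos',p.round(4),'rpy',st['ee_rot'].round(3),'F',st['wrist_force'].round(1),'open',round(st['opening'],3))
    print('tool shift',(M.T@(np.array([x,y,z])-p)).round(4), 'turn', None if yaw is None else round(st['ee_rot'][2]-yaw,4))
E
python3 - <<'E'
from h import *
to(.641,-.0095,.102,1.53)
s=snap('scene','s1'); im=s['image']
cv2.imwrite('pics/s1c.png',cv2.resize(im[120:320,200:440],None,fx=3,fy=3,interpolation=cv2.INTER_CUBIC))
E
```

```text
t 2.1 pos [ 0.6369 -0.0102  0.2302] rpy [3.140e+00 3.000e-03 1.525e+00] F [-0.4  0.7  0.1] open 1.001
tool shift [0.0013 0.0039 0.1282] turn -0.0055
```

View pics/s1c.png

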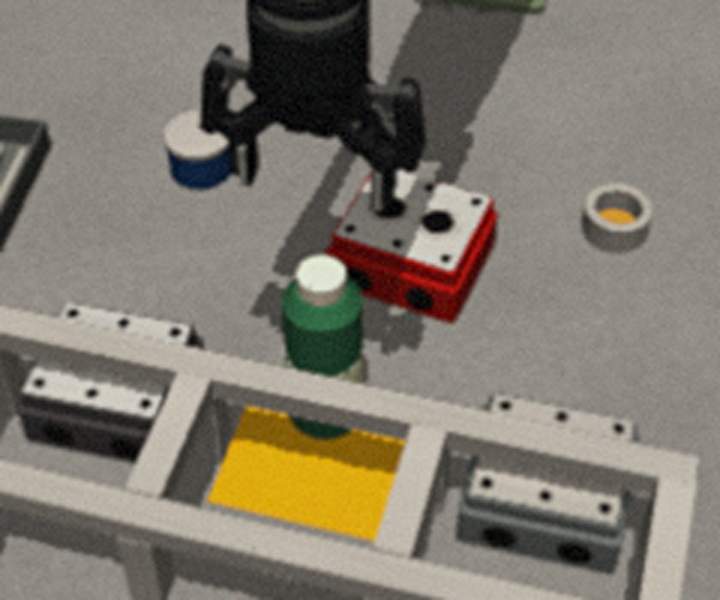

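The gripper is centred in line with the can. The cap appears at about (307,211), against a projected (305,210), so the two views agree to a few mm. Descending now.

Request:
send_rows --motion '[[[0.001, 0.004, 0.02, 0], [0, 0, 0.025, 0], [0, 0, 0.025, 0], [0, 0, 0.02, 0], [0, 0, 0.02, 0], [0, 0, 0.012, 0], [0, 0, 0.005, 0], [0, 0, 0, 0], [0, 0, 0, 0]]]'

```text
time_s: 2.9
ee_pos: [0.6387, -0.0034, 0.105]
ee_rot: [3.141, 0.0, 1.53]
wrist_force: [0.3, 0.4, 0.6]
opening: 1.0
```

Request:
send_rows --motion '[[[0, 0, 0, 0], [0, 0, 0, 0], [0, 0, 0, 0], [0, 0, 0, 0], [0, 0, 0, 0], [0, 0, 0, 0], [0, 0, 0, 0], [0, 0, 0, 0], [0, 0, 0, 0], [0, 0, 0, 0]]]' --claw 255

```text
time_s: 3.73
ee_pos: [0.6402, -0.0043, 0.1067]
ee_rot: [3.137, 0.001, 1.53]
wrist_force: [-0.0, -1.3, 6.8]
opening: 0.677
```

```bash
python3 - <<'E'
from h import *
to(.641,-.0095,.102,1.53)
s=snap('scene','s2'); im=s['image']
cv2.imwrite('pics/s2c.png',cv2.resize(im[120:320,200:440],None,fx=3,fy=3,interpolation=cv2.INTER_CUBIC))
E
```

```text
t 3.73 pos [ 0.6402 -0.0043  0.1067] rpy [3.137e+00 1.000e-03 1.530e+00] F [-0.  -1.3  6.8] open 0.677
tool shift [-0.0052  0.001   0.0047] turn -0.0002
```

View pics/s2c.png

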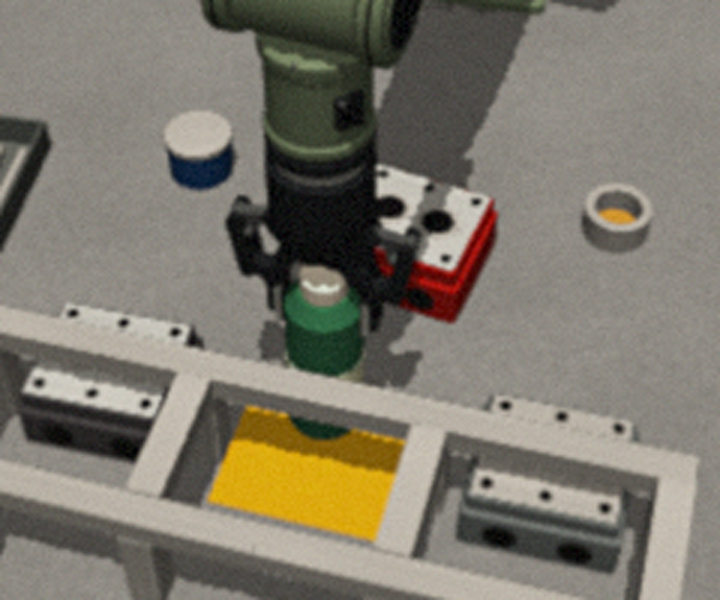

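The can is held between the pads: opening 0.677 is about 58 mm, and it is still standing on the bench. Lifting it slowly now.

Request:
send_rows --motion '[[[0, 0, -0.005, 0], [0, 0, -0.01, 0], [0, 0, -0.015, 0], [0, 0, -0.02, 0], [0, 0, -0.02, 0], [0, 0, -0.015, 0], [0, 0, -0.005, 0], [0, 0, 0, 0]]]'

```text
time_s: 4.45
ee_pos: [0.6392, -0.0037, 0.1962]
ee_rot: [3.138, 0.0, 1.53]
wrist_force: [-0.5, -0.4, -2.2]
opening: 0.681
```

```bash
python3 - <<'E'
from h import *
to(.449,.380,.19,1.53)
E
```

```text
t 4.45 pos [ 0.6392 -0.0037  0.1962] rpy [3.138 0.    1.53 ] F [-0.5 -0.4 -2.2] open 0.681
tool shift [ 0.3757 -0.2057  0.0055] turn 0.0001
```

Request:
send_rows --motion '[[[0.01, -0.006, 0, 0], [0.02, -0.011, 0, 0], [0.025, -0.0135, 0, 0], [0.025, -0.0135, 0, 0], [0.025, -0.0135, 0, 0], [0.025, -0.0135, 0, 0], [0.025, -0.0135, 0, 0], [0.025, -0.0135, 0, 0], [0.025, -0.0135, 0, 0], [0.025, -0.0135, 0, 0]]]'

```text
time_s: 5.28
ee_pos: [0.5197, 0.2325, 0.192]
ee_rot: [-3.137, 0.001, 1.53]
wrist_force: [0.0, -0.2, -2.5]
opening: 0.685
```

Request:
send_rows --motion '[[[0.025, -0.0135, 0, 0], [0.025, -0.0135, 0, 0], [0.025, -0.0135, 0, 0], [0.025, -0.0135, 0, 0], [0.02, -0.0115, 0, 0], [0.015, -0.009, 0, 0], [0.01, -0.0055, 0, 0], [0, 0, 0, 0], [0, 0, 0, 0]]]'

```text
time_s: 6.03
ee_pos: [0.4478, 0.379, 0.1931]
ee_rot: [-3.14, 0.002, 1.531]
wrist_force: [-0.0, -0.1, -2.3]
opening: 0.681
```

```bash
python3 - <<'E'
from h import *
to(.449,.380,.110,1.53)
E
```

```text
t 6.03 pos [0.4478 0.379  0.1931] rpy [-3.140e+00  2.000e-03  1.531e+00] F [-0.  -0.1 -2.3] open 0.681
tool shift [0.0012 0.0013 0.0831] turn 0.0013
```

Request:
send_rows --motion '[[[0.001, 0.001, 0.01, 0], [0, 0, 0.015, 0], [0, 0, 0.015, 0], [0, 0, 0.015, 0], [0, 0, 0.01, 0], [0, 0, 0.005, 0], [0, 0, 0.004, 0], [0, 0, 0, 0], [0, 0, 0, 0]]]'

```text
time_s: 6.78
ee_pos: [0.4504, 0.3803, 0.1207]
ee_rot: [3.141, -0.0, 1.53]
wrist_force: [1.4, -0.3, -1.7]
opening: 0.682
```

Request:
send_rows --motion '[[[0, 0, 0.002, 0], [0, 0, 0.002, 0], [0, 0, 0.002, 0], [0, 0, 0.001, 0], [0, 0, 0, 0], [0, 0, 0, 0]]]'

```text
time_s: 7.28
ee_pos: [0.4497, 0.3803, 0.1132]
ee_rot: [-3.141, 0.0, 1.53]
wrist_force: [-0.5, 1.3, -2.5]
opening: 0.678
```

Request:
send_rows --motion '[[[0, 0, 0.001, 0], [0, 0, 0.001, 0], [0, 0, 0.001, 0], [0, 0, 0, 0], [0, 0, 0, 0]]]'

```text
time_s: 7.7
ee_pos: [0.4497, 0.3802, 0.1102]
ee_rot: [-3.141, 0.0, 1.53]
wrist_force: [0.3, -1.0, -2.4]
opening: 0.684
```

```bash
python3 - <<'E'
from h import *
to(.449,.380,.110,1.53)
s=snap('scene','s3'); im=s['image']
cv2.imwrite('pics/s3c.png',cv2.resize(im[120:280,400:600],None,fx=3.5,fy=3.5,interpolation=cv2.INTER_CUBIC))
E
```

```text
t 7.7 pos [0.4497 0.3802 0.1102] rpy [-3.141  0.     1.53 ] F [ 0.3 -1.  -2.4] open 0.684
tool shift [-0.0003 -0.0007  0.0002] turn -0.0
```

View pics/s3c.png

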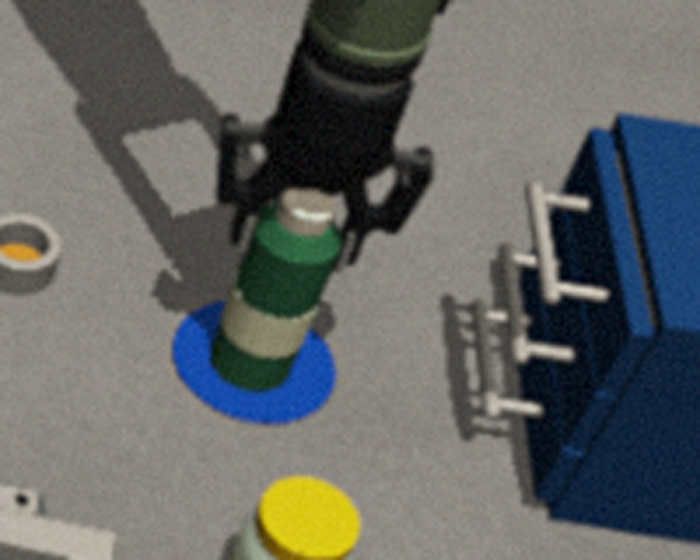

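The can is over the centre of the mat and close to touching it. I'll lower it in 1 mm steps until the force changes.

Request:
send_rows --motion '[[[0, 0, 0.001, 0], [0, 0, 0, 0], [0, 0, 0, 0]]]'

```text
time_s: 8.0
ee_pos: [0.4501, 0.3804, 0.1097]
ee_rot: [3.141, -0.0, 1.53]
wrist_force: [0.1, 0.4, -0.3]
opening: 0.683
```

Request:
send_rows --motion '[[[0, 0, 0.001, 0], [0, 0, 0, 0], [0, 0, 0, 0]]]'

```text
time_s: 8.25
ee_pos: [0.4505, 0.3804, 0.1097]
ee_rot: [3.14, -0.0, 1.53]
wrist_force: [-1.5, -1.0, 5.5]
opening: 0.684
```

Request:
send_rows --motion '[[[0, 0, 0.001, 0], [0, 0, 0, 0], [0, 0, 0, 0]]]'

```text
time_s: 8.5
ee_pos: [0.4509, 0.3805, 0.1097]
ee_rot: [3.139, -0.0, 1.53]
wrist_force: [-2.1, -2.9, 9.5]
opening: 0.682
```

Request:
send_rows --motion '[[[0, 0, -0.002, 0], [0, 0, 0, 0]]]'

```text
time_s: 8.67
ee_pos: [0.4501, 0.3805, 0.1097]
ee_rot: [3.141, -0.001, 1.53]
wrist_force: [0.4, -0.9, 4.2]
opening: 0.682
```

Request:
send_rows --motion '[[[0, 0, 0, 0], [0, 0, 0, 0], [0, 0, 0, 0], [0, 0, 0, 0], [0, 0, 0, 0], [0, 0, 0, 0], [0, 0, 0, 0], [0, 0, 0, 0], [0, 0, 0, 0], [0, 0, 0, 0]]]' --claw 0

```text
time_s: 9.5
ee_pos: [0.4498, 0.3803, 0.1093]
ee_rot: [-3.142, -0.0, 1.53]
wrist_force: [0.2, -0.1, -0.3]
opening: 0.998
```

Request:
send_rows --motion '[[[0, 0, -0.01, 0], [0, 0, -0.02, 0], [0, 0, -0.02, 0], [0, 0, -0.025, 0], [0, 0, -0.025, 0], [0, 0, -0.01, 0], [0, 0, 0, 0]]]'

```text
time_s: 10.08
ee_pos: [0.4519, 0.3816, 0.2237]
ee_rot: [3.135, -0.005, 1.53]
wrist_force: [0.1, -0.0, 0.5]
opening: 1.002
```

```bash
python3 - <<'E'
from h import *
# push start: 45 mm behind head's rear face, along head -x, yaw -.178
h=np.array([.4712,.0267]); a=-.178
p=h-(.0525+.011+.03)*np.array([np.cos(a),np.sin(a)]); print(p)
to(*p,.22,np.pi/2+a)
M=R.from_euler('xyz',[np.pi,0,np.pi/2+a]).as_matrix(); print('after turn',(M.T@(np.r_[p,.21]-r.get_state()['ee_pos'])).round(4))
s=snap('top','t3'); im=s['image']
b=np.zeros((400,700,3),np.uint8)
cv2.imwrite('pics/t3c.png',cv2.resize(im[110:290,150:350],None,fx=3.3,fy=3.3,interpolation=cv2.INTER_CUBIC))
E
```

```text
[0.37917732 0.04325525]
t 10.08 pos [0.4519 0.3816 0.2237] rpy [ 3.135 -0.005  1.53 ] F [ 0.1 -0.   0.5] open 1.002
tool shift [-0.3411 -0.0589  0.0017] turn 0.1373
after turn [-0.3459 -0.0117  0.0137]
```

View pics/t3c.png

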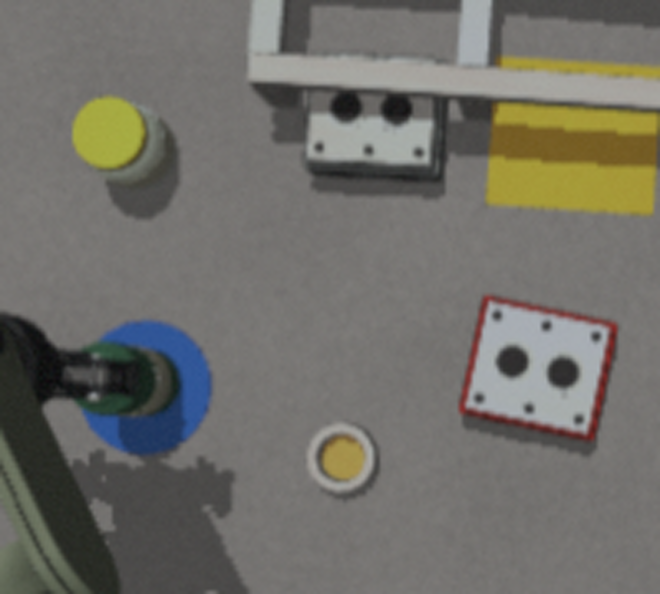

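The can stands on the mat, the head and bystanders are undisturbed, and the bearing at about (254,248) is clear of the approach. Moving to behind the head.

Request:
send_rows --motion '[[[0, 0, 0, 0.069], [0, 0, 0, 0.069], [-0.02, -0.001, 0, 0], [-0.034, -0.001, 0, 0], [-0.036, -0.001, 0, 0], [-0.036, -0.001, 0, 0], [-0.036, -0.001, 0, 0], [-0.036, -0.001, 0, 0], [-0.036, -0.001, 0, 0], [-0.036, -0.002, 0, 0], [-0.036, -0.002, 0, 0], [-0.036, -0.001, 0, 0]]]'

```text
time_s: 11.13
ee_pos: [0.3749, 0.0447, 0.2171]
ee_rot: [-3.138, 0.0, 1.393]
wrist_force: [0.7, -0.4, 0.9]
opening: 0.998
```

Request:
send_rows --motion '[[[-0.004, 0, 0.02, 0], [0, 0, 0.03, 0], [0, 0, 0.035, 0], [0, 0, 0.035, 0], [0, 0, 0.03, 0], [0, 0, 0.02, 0], [0, 0, 0.01, 0], [0, 0, 0, 0], [0, 0, 0, 0]]]'

```text
time_s: 11.88
ee_pos: [0.3743, 0.0422, 0.0377]
ee_rot: [-3.137, 0.0, 1.392]
wrist_force: [1.1, 0.9, -0.3]
opening: 0.998
```

```bash
python3 - <<'E'
from h import *
to(.379,.0433,.010,np.pi/2-.178)
s=snap('scene','s4'); im=s['image']
cv2.imwrite('pics/s4c.png',cv2.resize(im[100:280,240:440],None,fx=3.3,fy=3.3,interpolation=cv2.INTER_CUBIC))
E
```

```text
t 11.88 pos [0.3743 0.0422 0.0377] rpy [-3.137  0.     1.392] F [ 1.1  0.9 -0.3] open 0.998
tool shift [0.002  0.0045 0.0277] turn -0.0009
```

View pics/s4c.png

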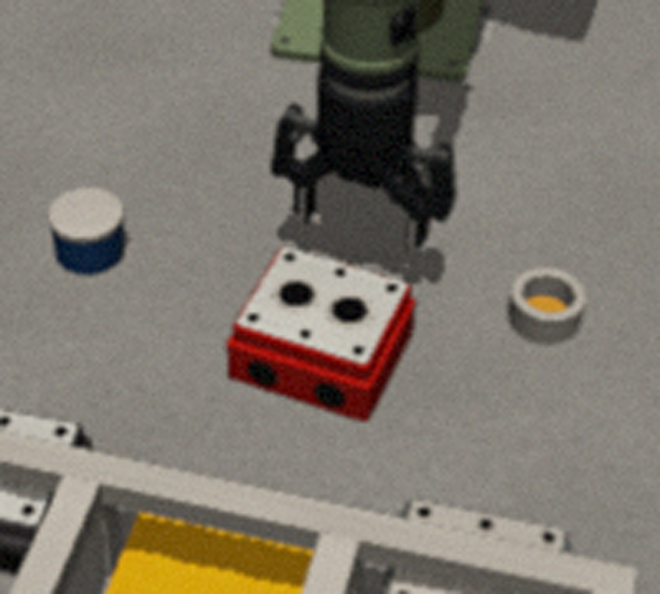

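The gripper is squarely behind the head, with both fingers low and clear of the tin and bearing. Lowering, then approaching to contact.

Request:
send_rows --motion '[[[0.001, 0, 0.015, 0], [0.001, 0, 0.01, 0], [0, 0, 0.004, 0], [0, 0.01, 0, 0], [0, 0.01, 0, 0], [0, 0.005, 0, 0], [0, 0.004, 0, 0], [0, 0.004, 0, 0], [0, 0.004, 0, 0], [0, 0.004, 0, 0], [0, 0, 0, 0], [0, 0, 0, 0]]]'

```text
time_s: 12.93
ee_pos: [0.4159, 0.0368, 0.0098]
ee_rot: [-3.139, 0.0, 1.392]
wrist_force: [-3.9, 0.5, -0.0]
opening: 1.001
```

```bash
python3 - <<'E'
from h import *
to(.379,.0433,.010,np.pi/2-.178)
E
```

```text
t 12.93 pos [0.4159 0.0368 0.0098] rpy [-3.139  0.     1.392] F [-3.9  0.5 -0. ] open 1.001
tool shift [-0.0001 -0.0374 -0.0001] turn -0.0006
```

Request:
send_rows --motion '[[[-0.0003, 0.005, 0, 0], [-0.0003, 0.008, 0, 0], [-0.0003, 0.008, 0, 0], [-0.0003, 0.008, 0, 0], [-0.0003, 0.008, 0, 0], [-0.0003, 0.008, 0, 0], [-0.0003, 0.008, 0, 0], [-0.0003, 0.008, 0, 0], [-0.0003, 0.008, 0, 0], [-0.0003, 0.005, 0, 0]]]'

```text
time_s: 13.77
ee_pos: [0.491, 0.0201, 0.0105]
ee_rot: [3.14, -0.0, 1.392]
wrist_force: [-3.4, 0.2, -1.3]
opening: 0.998
```

```bash
python3 - <<'E'
from h import *
to(.6185,.0029,.010,1.53)
s=snap('top','t5'); im=s['image']
cv2.imwrite('pics/t5c.png',cv2.resize(im[110:250,240:400],None,fx=4.2,fy=4.2,interpolation=cv2.INTER_CUBIC))
E
```

```text
t 13.77 pos [0.491  0.0201 0.0105] rpy [ 3.14  -0.     1.392] F [-3.4  0.2 -1.3] open 0.998
tool shift [0.0057 0.1285 0.0006] turn -0.1381
```

View pics/t5c.png

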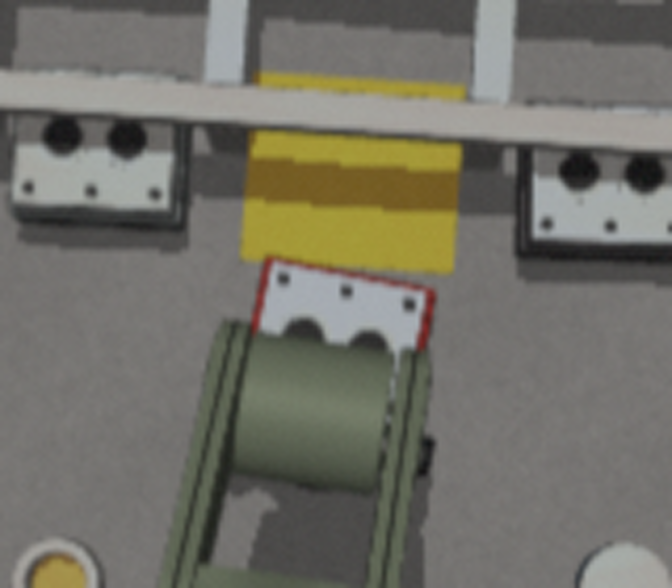

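The head is still square to the fingers, with its front flank corners at (267,257) and (434,290) in the crop. I'll locate it relative to the TCP.

```bash
python3 - <<'E'
from h import *
s=load('top0')
q=at(s,(np.array([[267,257],[434,290.]])+.5)/4.2-.5+[240,110],.044)[:,:2]; m=q.mean(0); d=q[0]-q[1]
a=np.arctan2(-d[0],d[1]); x=np.array([np.cos(a),np.sin(a)]); y=np.array([-x[1],x[0]])
h=m-.0525*x; print(m,'yaw',a,'head',h,'len',np.linalg.norm(d))
t=np.array([.491,.0201]); print('TCP in head',(t-h)@x,(t-h)@y)
E
```

```text
[0.60412342 0.00067537] yaw -0.17540335423786022 head [0.55242897 0.00983689] len 0.11599454592443809
TCP in head -0.06227737991366531 -0.0006140504079690211
```

Request:
send_rows --motion '[[[-0.0004, 0.005, 0, -0.0115], [-0.0004, 0.008, 0, -0.0115], [-0.0004, 0.008, 0, -0.0115], [-0.0004, 0.008, 0, -0.0115], [-0.0004, 0.008, 0, -0.0115], [-0.0004, 0.008, 0, -0.0115], [-0.0004, 0.008, 0, -0.0115], [-0.0004, 0.008, 0, -0.0115], [-0.0004, 0.008, 0, -0.0115], [-0.0004, 0.008, 0, -0.0115], [-0.0004, 0.008, 0, -0.0115], [-0.0004, 0.005, 0, -0.0115]]]'

```text
time_s: 14.82
ee_pos: [0.5799, 0.0051, 0.0104]
ee_rot: [3.14, 0.0, 1.531]
wrist_force: [-4.3, -0.1, 0.2]
opening: 1.001
```

```bash
python3 - <<'E'
from h import *
to(.6197,.0029,.010,1.53)
s=snap('top','t6'); im=s['image']
cv2.imwrite('pics/t6c.png',cv2.resize(im[110:250,240:400],None,fx=4.2,fy=4.2,interpolation=cv2.INTER_CUBIC))
E
```

```text
t 14.82 pos [0.5799 0.0051 0.0104] rpy [3.14  0.    1.531] F [-4.3 -0.1  0.2] open 1.001
tool shift [-0.0006  0.0399  0.0005] turn 0.001
```

Request:
send_rows --motion '[[[0, 0.005, 0, 0], [0, 0.006, 0, 0], [0, 0.006, 0, 0], [0, 0.006, 0, 0], [0, 0.005, 0, 0], [0, 0.004, 0, 0], [0, 0.003, 0, 0], [0, 0.002, 0, 0], [0, 0, 0, 0], [0, 0, 0, 0]]]'

```text
time_s: 15.7
ee_pos: [0.6158, 0.0039, 0.0105]
ee_rot: [3.14, -0.0, 1.53]
wrist_force: [-2.4, 0.2, 0.5]
opening: 1.001
```

```bash
python3 - <<'E'
from h import *
to(.6197,.0029,.010,1.53)
E
```

```text
t 15.7 pos [0.6158 0.0039 0.0105] rpy [ 3.14 -0.    1.53] F [-2.4  0.2  0.5] open 1.001
tool shift [-0.0008  0.0039  0.0005] turn 0.0001
```

Pushing the last 4 mm, then backing straight off, rising and moving aside for a clear view.

Request:
send_rows --motion '[[[0, 0.002, 0, 0], [0, 0.002, 0, 0], [0, 0.001, 0, 0], [0, 0, 0, 0], [0, 0, 0, 0]]]'

```text
time_s: 16.12
ee_pos: [0.6201, 0.0037, 0.0104]
ee_rot: [-3.141, -0.0, 1.53]
wrist_force: [-4.8, 0.6, 2.3]
opening: 0.998
```

Request:
send_rows --motion '[[[0, -0.005, 0, 0], [0, -0.015, 0, 0], [0, -0.025, 0, 0], [0, -0.025, 0, 0], [0, -0.01, -0.02, 0], [0, 0, -0.04, 0], [0, 0, -0.04, 0], [0, 0, -0.04, 0], [0, 0, -0.04, 0], [0, 0, -0.02, 0]]]'

```text
time_s: 16.95
ee_pos: [0.5446, 0.0063, 0.2175]
ee_rot: [3.127, 0.001, 1.53]
wrist_force: [0.9, -0.4, -0.6]
opening: 1.002
```

Request:
send_rows --motion '[[[-0.02, 0, 0, 0], [-0.04, 0, 0, 0], [-0.04, 0, 0, 0], [-0.04, 0, 0, 0], [-0.04, 0, 0, 0], [-0.04, 0, 0, 0], [-0.04, 0, 0, 0], [-0.02, 0, 0, 0], [0, 0, 0, 0], [0, 0, 0, 0]]]'

```text
time_s: 17.78
ee_pos: [0.5294, -0.2746, 0.2108]
ee_rot: [3.139, 0.001, 1.527]
wrist_force: [-0.0, 0.6, -0.1]
opening: 1.002
```

```bash
python3 - <<'E'
from h import *
to(.6197,.0029,.010,1.53)
s=snap('top','t7'); im=s['image']
a=cv2.resize(im[110:190,275:375],None,fx=6,fy=6,interpolation=cv2.INTER_CUBIC)
cv2.imwrite('pics/t7c.png',a)
E
```

```text
t 17.78 pos [ 0.5294 -0.2746  0.2108] rpy [3.139e+00 1.000e-03 1.527e+00] F [-0.   0.6 -0.1] open 1.002
tool shift [0.2814 0.0775 0.2007] turn -0.0028
```

View pics/t7c.png

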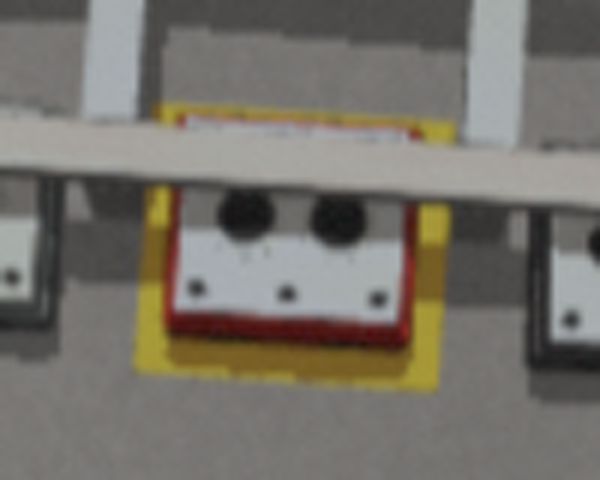

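The head sits squarely within the yellow border. Crop corners: pad (135,373), (438,391), (455,122), (160,103); head far top edge (183,113), (423,130); near foot edge (167,334), (406,349).

```bash
python3 - <<'E'
from h import *
s=load('t7'); f=lambda p:(np.array(p,float)+.5)/6-.5+[275,110]
pad=at(s,f([[135,373],[438,391],[455,122],[160,103]]),0)[:,:2]
fr=at(s,f([[167,334],[406,349]]),0)[:,:2]; bk=at(s,f([[423,130],[183,113]]),.044)[:,:2]
hd=np.r_[fr,bk]
def an(q):
    la=(q[0]+q[3]-q[1]-q[2]); return np.arctan2(-la[0],la[1])
c=pad.mean(0);a=an(pad);x=np.array([np.cos(a),np.sin(a)]);y=np.array([-x[1],x[0]])
d=hd.mean(0)-c; print('pad',c,a,'head',hd.mean(0),an(hd),'size',np.linalg.norm(bk.mean(0)-fr.mean(0)),'err',d@x,d@y)
print('front only err',(fr.mean(0)+.0525*x-c)@x,'back only',(bk.mean(0)-.0525*x-c)@x)
# project model onto scene & check can
ss=snap('scene','s7'); im=ss['image'].copy()
P=lambda lx,ly,z:[*(c+lx*x+ly*y),z]
out=[cv2.resize(im[180:330,230:390],None,fx=2.5,fy=2.5,interpolation=cv2.INTER_CUBIC),cv2.resize(im[120:270,420:560],None,fx=2.5,fy=2.5,interpolation=cv2.INTER_CUBIC)]
cv2.imwrite('pics/s7c.png',np.hstack(out))
E
```

```text
pad [ 6.81992588e-01 -6.16247542e-04] -0.041553914828753605 head [6.84680452e-01 6.06093263e-04] -0.04653566879893063 size 0.1005061416190681 err 0.0026347653940918068 0.0013329447669102935
front only err 0.004889268390521068 back only 0.0003802623976625454
```

View pics/s7c.png

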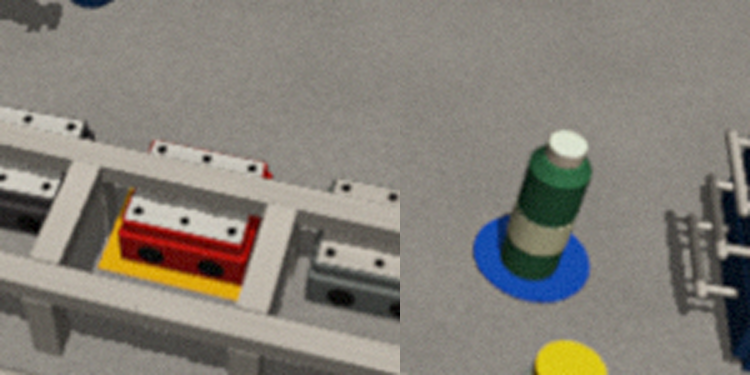

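The head lies flat and centred on the pad, and the can stands upright inside the mat's edge. Cap top is at about (487,177). I'll check its offset, then hand in.

```bash
python3 - <<'E'
from h import *
print('can at',at(load('s7'),[[487.2,177.2]],.168),'mat ~(.449,.380)'); print(r.get_state()['wrist_force'])
r.close_job()
E
```

```text
can at [[0.45296382 0.37981216 0.168     ]] mat ~(.449,.380)
[ 0.57184169  0.82624833 -0.10080137]
the job is handed in; nothing more can be done
```

Both steps look complete, and I handed the job in at about 18 s of the 72 s allowed. `close_job` gives no verdict, so this rests on my own checks.

- **Can:** I gripped it by the body and carried it over. It touched down on the mat with up to about 10 N before I let go. The last picture shows it upright, about 4 mm from the mat's centre; the limit is 30 mm.
- **Head:** I pushed it along the bench with both open fingers, turning it on the way. It measures about 3 mm off the pad's centre along and 1 mm across, and square to it within about 0.005 rad. The limits are 15 mm and 0.15 rad.
- **Disagreement:** the head's near and far edges gave slightly different positions along the pad, 5 mm and 0 mm off centre. The edge readings also came out about 4 mm short of its true 105 mm length. Both are well inside the limit.
- **Bystanders and arm:** no contact or movement showed in the pictures, though I did not measure each bystander again at the end. The arm was standing clear and touching nothing when I handed in.

I viewed 11 pictures, one over the budget of 10.

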